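# Park the lidded pot and index the hold-down slide

### The arm

A 6-joint arm with a two-finger parallel gripper is mounted at the origin on the work surface. World frame = base frame: x ahead of the robot, y to its left, z up, the work surface at z = 0. Lengths are in mm, angles in rad, forces in N, time in s.
With the tool pointing down it reaches from about 300 to 825 mm from the base axis. Payload 5.4 kg.
Tool frame: the origin (TCP) lies between the finger pads, 19 mm behind the fingertips; this is the grasp point; x points along the fingers, y is the direction in which the jaws open and shut, and the axes are right-handed (so a half turn about x gives the same grasp; the last joint's range is limited). The gripper opens to 92 mm and grips with 3 to 60 N. Pads are 20 mm wide; open, the fingers measure 128 mm over their backs; the gripper's body (75 mm by 189 mm) begins 69 mm behind the grasp point.
Start: joints at [1.104, 0.158, 1.597, -0, 1.386, -0.21], TCP at [146.053, 556.125, 233.301] pointing down, gripper open.
Joint ranges: [-2.91, 2.91], [-0.94, 2.29], [0.18, 2.7], [-1.29, 4.43], [0.17, 2.64], [-3, 3]. Speed limits (rad/s): [2.57, 2.57, 3.14, 3.14, 3.14, 3.14].

### API

Orientations are given as a 3x3 rotation matrix whose columns are the frame's x, y, z axes.
In Python, from cell import * gives the robot as it stands.
- The arm moves only by the tool step_arm, never from a script. Its argument "motion" is a list of rows, each an object with "translation": the shift along the tool's x, y, z in units of 1 m (1.0 is 1 m), a list of three; "turn": the turn, a rotation vector about the tool's x, y, z in units of pi rad (1.0 is pi rad), a list of three; "grip": the gripper command: -1 is fully open, 1 is shut, values between are in proportion. A call has 1 to 10 rows; each row shifts and turns the commanded pose from where the row before left it, along the tool's axes as they then stand; what a row does not reach is not made up. A row lasts 1/10 s, in which the tool goes at most 50 mm and 8.59 degrees, less where a joint would pass 70% of its speed; a pose out of reach is approached as far as the arm can. A call with a number of a shift or a turn outside -1 to 1 is refused whole. A call with a gripper value outside its range is refused whole. The fingers move at their own pace and stop on an object; "grip_force" is the grip in N (left out, the last holds). Time passes only in rows, so rows that do not move let the fingers close. It gives the time, the measured TCP pose, the force and the opening at its end, in the units of the state.
- get_state(): the state, without advancing time (a new reading comes with each control period).
- grab_frame(name): name is "scene" or "side" or "wrist"; returns a dict with "pixels" (480x640x3 uint8, blue, green, red), "vertical_fov" (degrees; the focal length in pixels is half the picture's height over the tangent of half this angle, whatever the lens; pixels are square), "cx", "cy" (the principal point, pixels), "position" and "attitude" of the camera in the world. Camera axes: x right, y down, z forward; pixel columns grow to the right and rows downward; lengths in mm; the calibration is good to about 2 mm. A picture is of the moment at which its call begins. There is no depth.
- finish_job(): hands the job in, once; it reports no verdict.
The state is a dict: "t": time; "joint_positions": joint angles; "joint_velocities": joint speeds; "effort": joint torques, N m; "ee_pos": TCP position; "tcp_rot": TCP orientation; "ft_force": force on the tool from outside, world axes, zero at the start; "torque": the same for the moment, N m; "grip_width": opening from 0.0 (shut) to 1.0 (fully open).
Only numpy, scipy, OpenCV 4.12 (cv2) and the standard library are available. Lean on these libraries where they do the work, as an engineer would, in place of code of your own. Each camera call takes 0.05 s, during which the arm holds its last target. There are 200 camera calls.

### The job

Slide the lidded steel pot along the bench, without lifting it, from its parking ring into the painted ring at the end of the punched rail and leave it there; only then pull up the black plunger knob on the rail's slide, move the slide one hole towards the pot so that its flat fork reaches over the lid, and let the pin drop fully home in that hole. Finish while still holding the plunger knob, with the pin fully home; do not knock about the loose end cap, brass collars and nut nearby.

Things in the scene. Friction and masses are not known exactly. Their poses are not given: they have to be found in the camera images.
- fixture: Fixed hold-down fixture; origin on the bench at the work ring's centre, z up, y along the rail from the rail to the ring and on roughly to the parking ring. Rail: punched steel bar 30 mm wide at x = 0, y = -250 to -66 mm, top at z = 52 mm, foot plate 60 mm wide. Four 12 mm square holes in its top, at y = -202, -166 (pin at the start), -130 (next hole), -94 mm.
- work_ring (a point): Centre of the white painted ring on the bench (look only, 106 mm inside, 116 mm outside) beyond the rail's end: where the pot must stand. Same point as the fixture's origin.
- pot: Loose lidded steel pot, 93 mm across, lid rim 45 mm high (48 mm at its middle), 0.4 to 0.8 kg, lid fast to the pot; upright round black knob in its middle, 24 mm in diameter, from z = 52 to 86 mm. Origin at its underside's centre, z up. Starts in the parking ring, 145 to 190 mm from the work ring, roughly along fixture +y.
- pot_knob (a point): On the axis of the pot's knob, 70 mm above the pot's underside: a good height for the TCP to grip it from above.
- park_ring: The white painted parking ring on the bench, same size as the work ring; origin at its centre. Look only.
- slide (a joint): Travel (m) of the aluminium slide along the rail, growing towards the pot: 0 at the start hole, 0.036 over the next; range -0.038 to 0.074, about 2 N friction, locked while the pin is in a hole (1.5 mm play). Sleeve 42 x 60 mm, top at z = 61 mm; flat fork 40 mm wide, open in the middle, at z = 55 to 61 mm, tip 100 mm ahead (fixture +y) of the plunger axis.
- plunger (a joint): Lift of the spring plunger in m: 0 = pin fully home (12 mm deep in the rail), pin clear of the rail above 0.012, upper stop at 0.017. A spring pulls it down with about 4 N at 0 and 8 N at the top. Over a hole it drops home by itself when let down.
- knob (a point): Centre of the round black plunger knob, 26 mm in diameter, 26 mm high, upright on the slide; moves with slide and plunger. At rest 86 mm above the bench, the knob's underside at 73 mm, over a brass boss 22 mm in diameter (z = 61 to 70 mm). Grip from above, TCP at or up to 4 mm above this point.
- funnel: Wide aluminium scrap funnel fixed in the bench, 200 mm across, rim 24 mm high; origin at its centre on the bench, about 180 mm from the work ring towards fixture +x. Not to be used.
- end_cap: Bystander: loose cracked black end cap, 54 mm across, 18 mm high, origin at its underside centre.
- collar_a: Bystander: loose brass collar, 28 mm across, 12 mm high, origin at its underside centre.
- collar_b: Bystander: loose brass collar, the same.
- piston_nut: Bystander: loose steel hex nut, about 30 mm across, 16 mm high, origin at its underside centre.
- next_hole (a point): Mouth of the next hole, on the rail's top (52 mm up), 36 mm from the start hole towards the pot: where the pin must go.
There are look-alikes about, which are no part of the job. Of the things that look like the pot, take the one that is nearest to the robot's base at the start.

How it is judged (in metres and radians):
On the way, in this order (a step that is already met when the one before it is completed fails the run):
1. the pot stands still in the work ring (within 12 mm of its centre), the slide not yet moved from its first hole (horizontal distance between pot and work_ring below 0.012 m and linear speed of pot below 0.02 m/s and value of joint slide below 0.006 m and contact force between the fingers and pot below 0.2 N), for 0.2 s.
2. the plunger is pulled clear of the rail (value of joint plunger above 0.011 m and horizontal distance between pot and work_ring below 0.012 m), for 0.05 s.
At the end, for the whole second after the job is handed in: The slide is at the next hole (36 mm on, within 4 mm), the pin is home within 4 mm, the fingers still bear on the plunger knob with more than 2 N, and the pot stands untouched and upright on the bench with its centre within 12 mm of the work ring's centre (value of joint slide between 0.032 and 0.04 m and value of joint plunger below 0.004 m and contact force between the fingers and plunger above 2 N and horizontal distance between pot and work_ring below 0.012 m and height (world z) of pot below 0.004 m and angle between pot's own z axis and vertical below 0.05 rad and linear speed of pot below 0.01 m/s and contact force between the fingers and pot below 0.2 N); the arm keeps its last pose, push and grip.
It fails at once if the pot is lifted off the bench (more than 6 mm) or tipped (height (world z) of pot above 0.006 m or angle between pot's own z axis and vertical above 0.15 rad).
It fails at once if a loose bystander is moved more than 20 mm (distance of any of end_cap, collar_a, collar_b, piston_nut from where it was at the start of the episode above 0.02 m).
It also fails if it takes over 54 s, if anything falls off the work surface, if the arm or the gripper's body presses on something with over 40 N, if the wrist force passes 120 N, or if a joint passes its speed limit or range.

## Working session

There is one attempt and no reset: what is moved stays moved. The work goes in short steps, Python scripts to look and compute and a tool call to move; the robot and the scene stay as the last step left them, time stands still between calls to the robot, and variables do not carry over. Pictures are saved under pics/ and viewed, about 8 in all and at most 12, crops included, and the job is handed in when it is done.

Besides the shell and the picture viewer there is one more tool, called after "Call:" as name(argument=value, ...), one argument or row to a line, values as JSON. step_arm: Moves the arm, as the interface text tells. Shifts and turns lie within -1 to 1; 1 stands for 1 m of shift or pi rad of turn. Its arguments: {"type":"object","properties":{"motion":{"type":"array","items":{"type":"object","properties":{"translation":{"type":"array","items":{"type":"number","minimum":-1,"maximum":1}},"turn":{"type":"array","items":{"type":"number","minimum":-1,"maximum":1}},"grip":{"type":"number"}}}},"grip_force":{"type":"number"}},"required":["motion"]}

```bash
mkdir -p pics; cat > h.py <<'E'
from cell import *
import numpy as np, cv2
def grab(n,fn=None):
    f=grab_frame(n)
    if fn: cv2.imwrite('pics/'+fn,f['pixels'])
    return f
def ray(f,u,v,z):
    F=240/np.tan(np.radians(f['vertical_fov'])/2)
    R=np.array(f['attitude']); p=np.array(f['position'])
    d=R@np.array([(u-f['cx'])/F,(v-f['cy'])/F,1])
    return p+d*(z-p[2])/d[2]
def proj(f,P):
    F=240/np.tan(np.radians(f['vertical_fov'])/2)
    R=np.array(f['attitude']); c=R.T@(np.array(P,float)-np.array(f['position']))
    return f['cx']+F*c[0]/c[2], f['cy']+F*c[1]/c[2]
E
python3 - <<'E'
from h import *
import pickle
for n in ['scene','side','wrist']:
    f=grab(n,n+'0.png'); pickle.dump(f,open(n+'0.pkl','wb'))
    print(n,{k:v for k,v in f.items() if k!='pixels'})
print(get_state())
E
```

```text
scene {'vertical_fov': 50.04787141639364, 'cx': 321.03563254694456, 'cy': 230.38349950206063, 'position': array([1459.10642551,  616.52204719,  810.50746725]), 'attitude': array([[-0.43853298,  0.54089247, -0.7177215 ],
       [ 0.89844693,  0.2443451 , -0.36481308],
       [-0.02195292, -0.80481725, -0.59311657]])}
side {'vertical_fov': 56.40751123998806, 'cx': 325.27663048748076, 'cy': 239.5798254801089, 'position': array([ 154.6794449 , -457.51827544,  557.02023679]), 'attitude': array([[ 0.82544908, -0.29393591,  0.48190819],
       [-0.56405433, -0.46252435,  0.68404235],
       [ 0.02182966, -0.83646453, -0.54758612]])}
wrist {'vertical_fov': 65.4318915982515, 'cx': 321.4646907898859, 'cy': 241.60058400706123, 'position': array([ 73.01787686, 575.00810415, 383.90285143]), 'attitude': array([[ 0.25341209,  0.93276569,  0.25637958],
       [ 0.96735655, -0.24382869, -0.069057  ],
       [-0.0019013 ,  0.26551034, -0.96410614]])}
{'t': 0.15, 'joint_positions': array([ 1.10388652e+00,  1.58879959e-01,  1.59793510e+00, -3.12348570e-05,
        1.38621527e+00, -2.10063692e-01]), 'joint_velocities': array([ 0.00096457,  0.000121  , -0.00336547, -0.00205962, -0.00207299,
       -0.00010522]), 'effort': array([ 9.47767194e-05, -3.85919559e+01, -3.22431850e+01,  7.02125067e-02,
        3.51824239e-02, -1.16325264e-04]), 'ee_pos': array([145.86519786, 555.7139907 , 232.56269609]), 'tcp_rot': array([[-6.19722461e-04,  2.54025391e-01,  9.67197352e-01],
       [-1.29761430e-03,  9.67196519e-01, -2.54026003e-01],
       [-9.99998966e-01, -1.41247474e-03, -2.69766428e-04]]), 'ft_force': array([-0.89484104, -0.31429453, -0.67781948]), 'torque': array([0.01584529, 0.01125074, 0.02147516]), 'grip_width': 0.9999863884352506}
```

View pics/scene0.png

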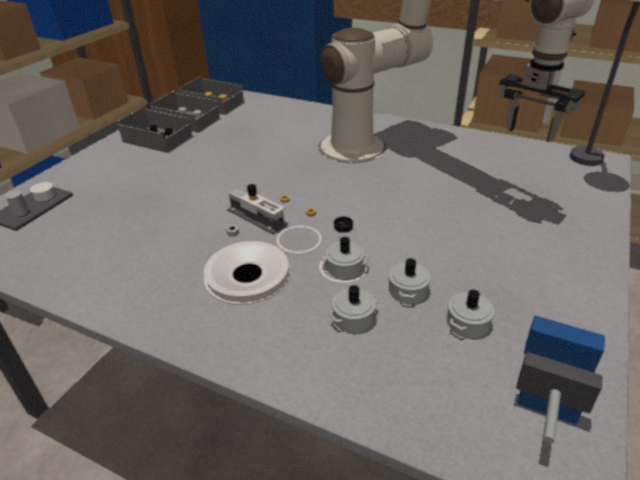

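View pics/side0.png

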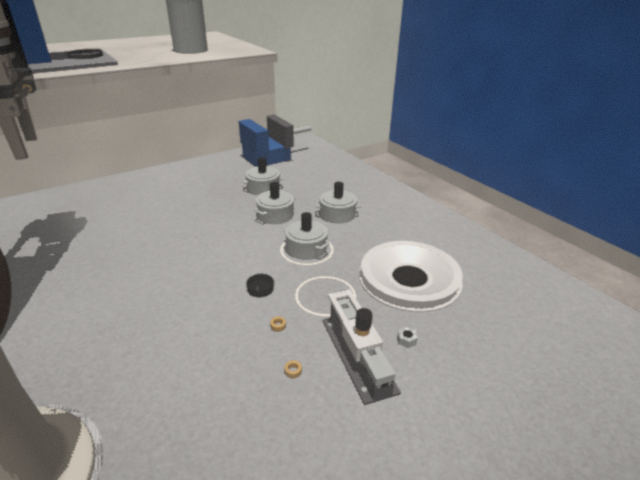

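The scene picture shows four pots, at (345,262) in a painted ring, (409,282), (354,310) and (470,315). In the side picture they are at (306,240), (275,207), (338,205) and (262,180). The empty work ring is at scene (299,239) and side (326,296). The slide knob is at scene (252,192) and side (364,320). I expect the pot in the parking ring to be the right one, and will check it in an enlarged crop.

```bash
python3 - <<'E'
from h import *
a=cv2.imread('pics/scene0.png')[175:295,215:375]; b=cv2.imread('pics/side0.png')[205:405,235:475]
cv2.imwrite('pics/sc_crop.png',cv2.resize(a,None,fx=5,fy=5,interpolation=cv2.INTER_CUBIC))
cv2.imwrite('pics/sd_crop.png',cv2.resize(b,None,fx=3,fy=3,interpolation=cv2.INTER_CUBIC))
import pickle
f=pickle.load(open('scene0.pkl','rb'))
for p in [(345,240),(410,262),(354,289),(473,292)]: 
    P=ray(f,*p,86); print(p,P.round(),np.hypot(*P[:2]).round())
E
```

```text
(345, 240) [593. 238.  86.] 639.0
(410, 262) [607. 399.  86.] 726.0
(354, 289) [737. 322.  86.] 804.0
(473, 292) [645. 544.  86.] 843.0
```

View pics/sc_crop.png

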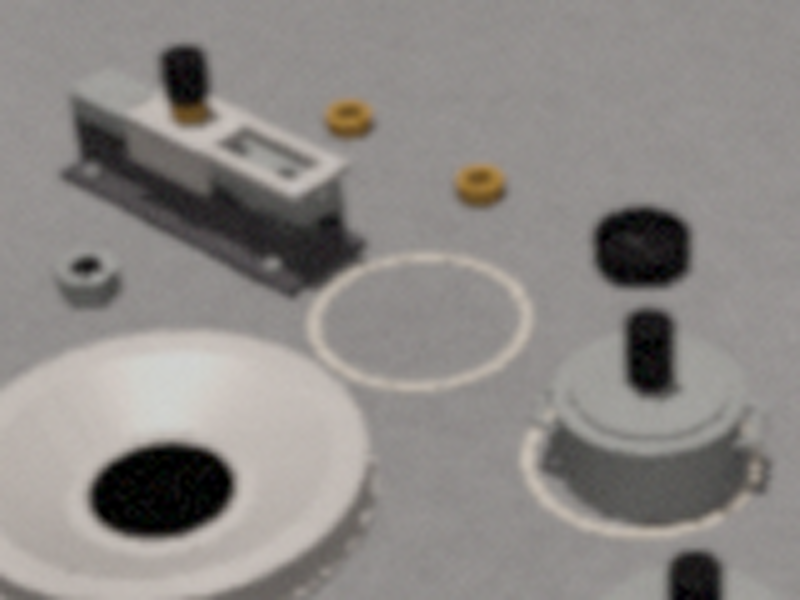

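View pics/sd_crop.png

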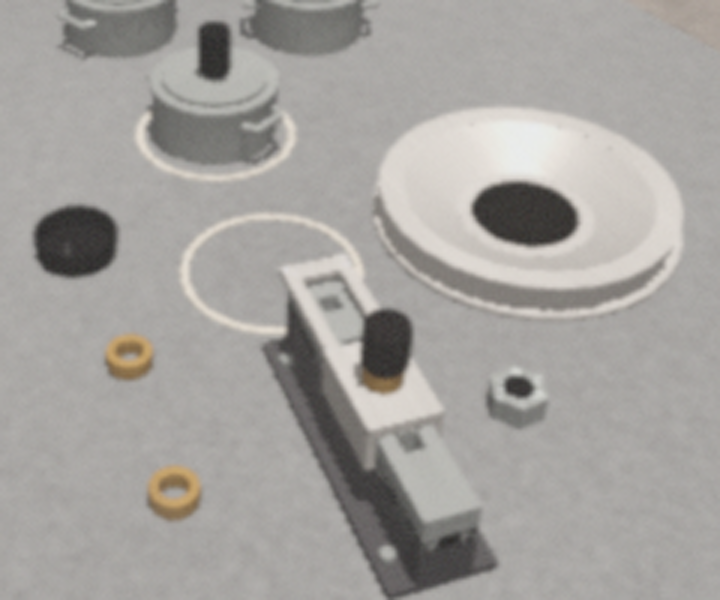

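The crops show the chosen pot standing in the parking ring at 639 mm from the base, against 726, 804 and 843 mm for the others, so it is the nearest. Its knob centre is at scene crop (651,352) and side crop (214,51). The plunger knob centre is at (185,77) and (386,343). Next I locate these and fit the ring.

```bash
cat > meas.py <<'E'
from h import *
from scipy.optimize import least_squares
import pickle
S=pickle.load(open('scene0.pkl','rb')); D=pickle.load(open('side0.pkl','rb'))
sc=lambda u,v:(215+(u+.5)/5-.5,175+(v+.5)/5-.5)
sd=lambda u,v:(235+(u+.5)/3-.5,205+(v+.5)/3-.5)
def tri(a,b,x0):
    r=least_squares(lambda P:np.r_[np.subtract(proj(S,P),a),np.subtract(proj(D,P),b)],x0)
    return r.x,r.fun
for n,a,b,z in [('potknob',sc(651,352),sd(214,51),70),('knob',sc(185,77),sd(386,343),86)]:
    X,e=tri(a,b,[500,100,z]); print(n,X.round(1),e.round(1),ray(S,*a,z).round(1),ray(D,*b,z).round(1))
def ring(f,c,R=55.5):
    p=f['pixels'].astype(int).min(2); loc=np.array(c[:2])
    bg=cv2.medianBlur(f['pixels'].min(2),21).astype(int)
    v,u=np.nonzero(p-bg>15)
    P=np.array([ray(f,a,b,0)[:2] for a,b in zip(u,v)])
    for t in (15,8,5,4,4,4):
        m=abs(np.hypot(*(P-loc).T)-R)<t
        loc=least_squares(lambda q:np.hypot(*(P[m]-q).T)-R,loc,loss='soft_l1').x
    return loc,m.sum()
for n,f,c in [('scene',S,sc(420,322)),('side',D,sd(272,272))]:
    c0=ray(f,*c,0); print(n,'work ring by hand',c0.round(1),'fit',ring(f,c0))
for n,a,b in [('cap',sc(643,225),sd(76,222)),('collA',sc(349,112),sd(130,352)),('collB',sc(481,180),sd(175,484)),('nut',sc(88,265),sd(518,385))]:
    print(n,ray(S,*a,12).round(),ray(D,*b,12).round())
# rail axis: foot plate corner points, z~0
for p in [(65,175),(365,245),(295,295)]: print('foot scene',ray(S,*sc(*p),3).round(1))
for p in [(265,347),(390,598),(497,563)]: print('foot side',ray(D,*sd(*p),3).round(1))
E
python3 meas.py
```

```text
potknob [590.  234.9  67.3] [-0.5  0.3 -0.4 -0.2] [591.9 236.9  70. ] [587.9 229.8  70. ]
knob [494.6 -80.3  84.7] [-0.4  0.1 -0.2 -0.1] [495.3 -78.3  86. ] [493.9 -81.6  86. ]
scene work ring by hand [536.4  81.3   0. ] fit (array([533.58802426,  79.9308905 ]), np.int64(191))
side work ring by hand [535.3  77.8   0. ] fit (array([536.23816005,  80.21764991]), np.int64(353))
cap [424. 158.  12.] [448. 177.  12.]
collA [391. -42.  12.] [418.  52.  12.]
collB [422.  59.  12.] [390. -45.  12.]
nut [579. -95.  12.] [589. -90.  12.]
foot scene [ 501.7 -164.     3. ]
foot scene [491.4  23.9   3. ]
foot scene [546.3  12.1   3. ]
foot side [491.4  21.    3. ]
foot side [ 444.7 -155.8    3. ]
foot side [ 502.  -169.3    3. ]
```

Both knob fits agree with the given heights, at z = 67 and 85 mm. The plunger knob to ring distance is 165 mm, where it should be 166. The pot is 164 mm from the ring, inside the 145–190 range. The start tool y axis already lies along fixture +y, (0.25, 0.968), and tool z lies along fixture +x, so no turn is needed. I now move above the pot.

Call:
step_arm(
  motion=[
    {"translation": [0, -0.018, 0.045], "turn": [0, 0, 0], "grip": -1},
    {"translation": [0, -0.018, 0.045], "turn": [0, 0, 0], "grip": -1},
    {"translation": [0, -0.018, 0.045], "turn": [0, 0, 0], "grip": -1},
    {"translation": [0, -0.018, 0.045], "turn": [0, 0, 0], "grip": -1},
    {"translation": [0, -0.018, 0.045], "turn": [0, 0, 0], "grip": -1},
    {"translation": [0, -0.018, 0.045], "turn": [0, 0, 0], "grip": -1},
    {"translation": [0, -0.018, 0.045], "turn": [0, 0, 0], "grip": -1},
    {"translation": [0, -0.018, 0.045], "turn": [0, 0, 0], "grip": -1},
    {"translation": [0, -0.018, 0.045], "turn": [0, 0, 0], "grip": -1},
    {"translation": [0, -0.018, 0.045], "turn": [0, 0, 0], "grip": -1},
  ],
  grip_force=10,
)

```text
t: 1.15
ee_pos: [536.8, 266.2, 233.0]
tcp_rot: [[-0.0, 0.254, 0.967], [0.0, 0.967, -0.254], [-1.0, -0.0, -0.0]]
ft_force: [0.3, 0.7, 0.4]
grip_width: 1.002
```

Call:
step_arm(
  motion=[
    {"translation": [0, -0.018, 0.03], "turn": [0, 0, 0], "grip": -1},
    {"translation": [0, 0, 0.03], "turn": [0, 0, 0], "grip": -1},
    {"translation": [0, 0, 0], "turn": [0, 0, 0], "grip": -1},
    {"translation": [0, 0, 0], "turn": [0, 0, 0], "grip": -1},
    {"translation": [0, 0, 0], "turn": [0, 0, 0], "grip": -1},
  ],
)

```text
t: 1.65
ee_pos: [588.0, 235.8, 233.1]
tcp_rot: [[-0.001, 0.253, 0.967], [0.0, 0.967, -0.253], [-1.0, -0.0, -0.001]]
ft_force: [-0.4, 0.4, 0.0]
grip_width: 0.996
```

```bash
python3 - <<'E'
from h import *
import pickle
f=grab('wrist','w1.png'); pickle.dump(f,open('w1.pkl','wb')); s=get_state()
print(s['t'],s['ee_pos'],s['tcp_rot'].round(4),s['joint_positions'].round(2),s['ft_force'])
for n,P in [('potknob',(589.5,234,86)),('ring',(535,80,0))]: print(n,proj(f,P))
E
```

```text
1.7 [587.98309347 235.91269942 233.27057948] [[-6.000e-04  2.527e-01  9.675e-01]
 [ 1.000e-04  9.675e-01 -2.527e-01]
 [-1.000e+00 -0.000e+00 -6.000e-04]] [ 0.19  0.31  1.42  0.    1.41 -1.12] [0.1783934  0.87611532 0.75469258]
potknob (np.float64(319.91621909670886), np.float64(235.87679465870593))
ring (np.float64(163.4065065712359), np.float64(202.1939474643671))
```

View pics/w1.png

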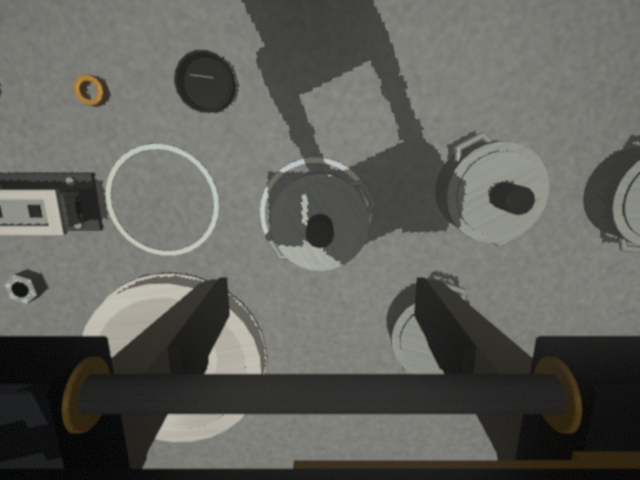

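The wrist view shows the pot knob top at (320,233) against a predicted (320,236), and the work ring centre at (162,200) against (163,202). All views agree within about 2 mm, so I descend and grip.

Call:
step_arm(
  motion=[
    {"translation": [0.04, 0, 0], "turn": [0, 0, 0], "grip": -1},
    {"translation": [0.04, 0, 0], "turn": [0, 0, 0], "grip": -1},
    {"translation": [0.04, 0, 0], "turn": [0, 0, 0], "grip": -1},
    {"translation": [0.025, 0, 0], "turn": [0, 0, 0], "grip": -1},
    {"translation": [0.016, 0, 0], "turn": [0, 0, 0], "grip": -1},
    {"translation": [0, 0, 0], "turn": [0, 0, 0], "grip": -1},
    {"translation": [0, 0, 0], "turn": [0, 0, 0], "grip": -1},
  ],
)

```text
t: 2.4
ee_pos: [589.6, 235.6, 73.7]
tcp_rot: [[0.002, 0.253, 0.967], [0.0, 0.967, -0.253], [-1.0, 0.001, 0.002]]
ft_force: [-0.4, -0.7, 1.1]
grip_width: 1.0
```

Call:
step_arm(
  motion=[
    {"translation": [0, 0, 0], "turn": [0, 0, 0], "grip": 0},
    {"translation": [0, 0, 0], "turn": [0, 0, 0], "grip": 0.2},
    {"translation": [0, 0, 0], "turn": [0, 0, 0], "grip": 0.4},
    {"translation": [0, 0, 0], "turn": [0, 0, 0], "grip": 0.6},
    {"translation": [0, 0, 0], "turn": [0, 0, 0], "grip": 0.8},
    {"translation": [0, 0, 0], "turn": [0, 0, 0], "grip": 1},
    {"translation": [0, 0, 0], "turn": [0, 0, 0], "grip": 1},
  ],
)

```text
t: 3.1
ee_pos: [589.0, 235.1, 72.3]
tcp_rot: [[-0.0, 0.254, 0.967], [-0.0, 0.967, -0.254], [-1.0, -0.0, -0.0]]
ft_force: [0.7, 0.3, -0.0]
grip_width: 0.41
```

Call:
step_arm(
  motion=[
    {"translation": [0, 0, 0], "turn": [0, 0, 0], "grip": 1},
    {"translation": [0, 0, 0], "turn": [0, 0, 0], "grip": 1},
    {"translation": [0, 0, 0], "turn": [0, 0, 0], "grip": 1},
    {"translation": [0, 0, 0], "turn": [0, 0, 0], "grip": 1},
    {"translation": [0, 0, 0], "turn": [0, 0, 0], "grip": 1},
  ],
)

```text
t: 3.6
ee_pos: [589.0, 234.8, 72.3]
tcp_rot: [[-0.0, 0.254, 0.967], [-0.0, 0.967, -0.254], [-1.0, -0.0, -0.0]]
ft_force: [-0.3, -1.9, -0.7]
grip_width: 0.255
```

Gripped at 23.5 mm. Now I slide 164 mm along -y and 14 mm along -z in tool axes.

Call:
step_arm(
  motion=[
    {"translation": [0, -0.004, 0], "turn": [0, 0, 0], "grip": 1},
    {"translation": [0, -0.008, -0.001], "turn": [0, 0, 0], "grip": 1},
    {"translation": [0, -0.008, -0.001], "turn": [0, 0, 0], "grip": 1},
    {"translation": [0, -0.008, -0.001], "turn": [0, 0, 0], "grip": 1},
    {"translation": [0, -0.008, -0.001], "turn": [0, 0, 0], "grip": 1},
    {"translation": [0, -0.008, -0.001], "turn": [0, 0, 0], "grip": 1},
    {"translation": [0, -0.008, -0.001], "turn": [0, 0, 0], "grip": 1},
    {"translation": [0, -0.008, -0.001], "turn": [0, 0, 0], "grip": 1},
    {"translation": [0, -0.008, -0.001], "turn": [0, 0, 0], "grip": 1},
    {"translation": [0, -0.008, -0.001], "turn": [0, 0, 0], "grip": 1},
  ],
)

```text
t: 4.6
ee_pos: [560.7, 163.2, 72.3]
tcp_rot: [[-0.0, 0.254, 0.967], [-0.0, 0.967, -0.254], [-1.0, -0.0, -0.0]]
ft_force: [0.6, 1.3, -1.4]
grip_width: 0.262
```

Call:
step_arm(
  motion=[
    {"translation": [0, -0.01, -0.001], "turn": [0, 0, 0], "grip": 1},
    {"translation": [0, -0.01, -0.001], "turn": [0, 0, 0], "grip": 1},
    {"translation": [0, -0.01, -0.001], "turn": [0, 0, 0], "grip": 1},
    {"translation": [0, -0.01, -0.001], "turn": [0, 0, 0], "grip": 1},
    {"translation": [0, -0.01, -0.001], "turn": [0, 0, 0], "grip": 1},
    {"translation": [0, -0.01, 0], "turn": [0, 0, 0], "grip": 1},
    {"translation": [0, -0.01, 0], "turn": [0, 0, 0], "grip": 1},
    {"translation": [0, -0.01, 0], "turn": [0, 0, 0], "grip": 1},
    {"translation": [0, -0.006, 0], "turn": [0, 0, 0], "grip": 1},
    {"translation": [0, -0.002, 0], "turn": [0, 0, 0], "grip": 1},
  ],
)

```text
t: 5.6
ee_pos: [533.7, 79.3, 72.3]
tcp_rot: [[-0.0, 0.255, 0.967], [-0.0, 0.967, -0.255], [-1.0, -0.0, -0.0]]
ft_force: [0.6, 1.2, -1.9]
grip_width: 0.261
```

Call:
step_arm(
  motion=[
    {"translation": [0, 0, 0], "turn": [0, 0, 0], "grip": 1},
    {"translation": [0, 0, 0], "turn": [0, 0, 0], "grip": 1},
    {"translation": [0, 0, 0], "turn": [0, 0, 0], "grip": 1},
    {"translation": [0, 0, 0], "turn": [0, 0, 0], "grip": 0.2},
    {"translation": [0, 0, 0], "turn": [0, 0, 0], "grip": 0.0},
    {"translation": [0, 0, 0], "turn": [0, 0, 0], "grip": 0.0},
    {"translation": [0, 0, 0], "turn": [0, 0, 0], "grip": 0.0},
    {"translation": [0, 0, 0], "turn": [0, 0, 0], "grip": 0.0},
  ],
)

```text
t: 6.4
ee_pos: [534.0, 80.1, 72.4]
tcp_rot: [[0.0, 0.254, 0.967], [0.0, 0.967, -0.254], [-1.0, 0.0, 0.0]]
ft_force: [0.9, -0.1, -0.0]
grip_width: 0.501
```

Call:
step_arm(
  motion=[
    {"translation": [-0.02, 0, 0], "turn": [0, 0, 0], "grip": 0},
    {"translation": [-0.03, 0, 0], "turn": [0, 0, 0], "grip": 0},
    {"translation": [-0.04, 0, 0], "turn": [0, 0, 0], "grip": 0},
    {"translation": [-0.04, 0, 0], "turn": [0, 0, 0], "grip": 0},
    {"translation": [-0.03, 0, 0], "turn": [0, 0, 0], "grip": 0},
    {"translation": [0, -0.04, 0], "turn": [0, 0, 0], "grip": 0},
    {"translation": [0, -0.04, 0], "turn": [0, 0, 0], "grip": 0},
    {"translation": [0, 0, 0], "turn": [0, 0, 0], "grip": 0},
    {"translation": [0, 0, 0], "turn": [0, 0, 0], "grip": 0},
    {"translation": [0, 0, 0], "turn": [0, 0, 0], "grip": 0},
  ],
)

```text
t: 7.4
ee_pos: [513.6, 3.4, 232.2]
tcp_rot: [[-0.0, 0.254, 0.967], [0.001, 0.967, -0.254], [-1.0, 0.0, -0.0]]
ft_force: [0.1, 0.8, 0.6]
grip_width: 0.501
```

```bash
python3 - <<'E'
from h import *
import pickle
for n in ['wrist','scene','side']:
    f=grab(n,n+'2.png'); pickle.dump(f,open(n+'2.pkl','wb'))
    for q,P in [('potknobtop',(534,79.7,86)),('knobtop',(494,-80.5,99))]: print(n,q,np.round(proj(f,P),1))
s=get_state()
print(s['t'],s['ee_pos'],s['ft_force'],s['grip_width'])
a=cv2.imread('pics/wrist2.png')[:400]; 
c=cv2.resize(cv2.imread('pics/scene2.png')[175:275,225:365],None,fx=3,fy=3); d=cv2.resize(cv2.imread('pics/side2.png')[225:325,275:400],None,fx=3,fy=3)
cv2.imwrite('pics/cd.png',np.hstack([c,d]))
E
```

```text
wrist potknobtop [417.6 234.3]
wrist knobtop [212.4 240.6]
scene potknobtop [296.8 211.1]
scene knobtop [250.7 185.4]
side potknobtop [325.2 258.4]
side knobtop [363.5 312.1]
7.55 [513.61912197   3.5789976  232.13941679] [ 0.81115624 -0.74169153 -0.10639953] 0.5024955057365557
```

View pics/wrist2.png

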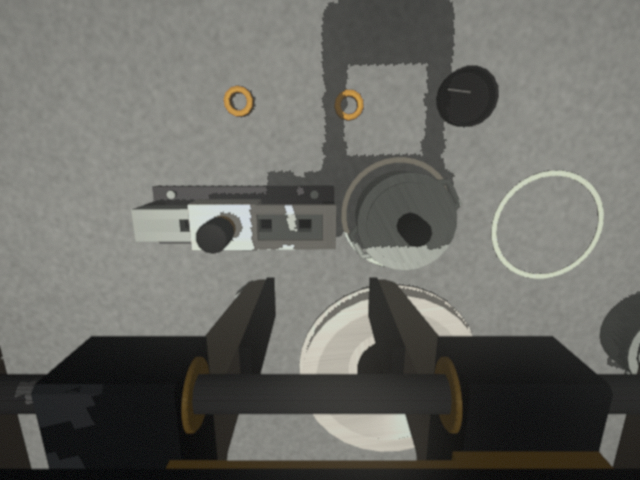

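View pics/cd.png

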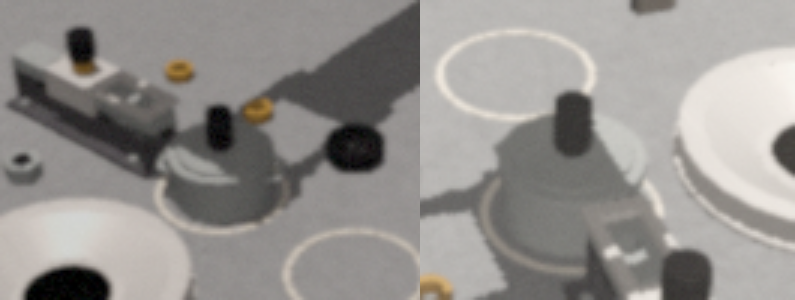

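The wrist view shows the pot knob top at about (417,232) against a predicted (417.6,234), and the plunger knob top at (211,238) against (212,240.6). In the side and scene crops the pot is centred in the work ring to within about 2 mm, with ring centre and pot centre at 570 and 571 in crop pixels. The fork is still clear. Next I go to the plunger knob.

Call:
step_arm(
  motion=[
    {"translation": [0, -0.044, 0.001], "turn": [0, 0, 0], "grip": -0.4},
    {"translation": [0, -0.043, 0.0], "turn": [0, 0, 0], "grip": -0.4},
    {"translation": [0.03, 0, 0], "turn": [0, 0, 0], "grip": -0.4},
    {"translation": [0.04, 0, 0], "turn": [0, 0, 0], "grip": -0.4},
    {"translation": [0.03, 0, 0], "turn": [0, 0, 0], "grip": -0.4},
    {"translation": [0.03, 0, 0], "turn": [0, 0, 0], "grip": -0.4},
    {"translation": [0.013, 0, 0], "turn": [0, 0, 0], "grip": -0.4},
    {"translation": [0, 0, 0], "turn": [0, 0, 0], "grip": -0.4},
    {"translation": [0, 0, 0], "turn": [0, 0, 0], "grip": -0.4},
  ],
)

```text
t: 8.45
ee_pos: [493.3, -81.8, 90.4]
tcp_rot: [[0.001, 0.253, 0.967], [-0.001, 0.967, -0.253], [-1.0, -0.0, 0.002]]
ft_force: [-0.1, 0.2, -0.1]
grip_width: 0.701
```

Call:
step_arm(
  motion=[
    {"translation": [0, 0, 0], "turn": [0, 0, 0], "grip": 0},
    {"translation": [0, 0, 0], "turn": [0, 0, 0], "grip": 1},
    {"translation": [0, 0, 0], "turn": [0, 0, 0], "grip": 1},
    {"translation": [0, 0, 0], "turn": [0, 0, 0], "grip": 1},
    {"translation": [0, 0, 0], "turn": [0, 0, 0], "grip": 1},
    {"translation": [0, 0, 0], "turn": [0, 0, 0], "grip": 1},
    {"translation": [0, 0, 0], "turn": [0, 0, 0], "grip": 1},
    {"translation": [0, 0, 0], "turn": [0, 0, 0], "grip": 1},
    {"translation": [0, 0, 0], "turn": [0, 0, 0], "grip": 1},
  ],
  grip_force=35,
)

```text
t: 9.35
ee_pos: [492.5, -81.8, 89.5]
tcp_rot: [[0.0, 0.254, 0.967], [-0.0, 0.967, -0.254], [-1.0, 0.0, 0.0]]
ft_force: [-0.0, 0.8, 2.7]
grip_width: 0.275
```

Call:
step_arm(
  motion=[
    {"translation": [-0.003, 0, 0], "turn": [0, 0, 0], "grip": 1},
    {"translation": [-0.003, 0, 0], "turn": [0, 0, 0], "grip": 1},
    {"translation": [-0.003, 0, 0], "turn": [0, 0, 0], "grip": 1},
    {"translation": [-0.003, 0, 0], "turn": [0, 0, 0], "grip": 1},
    {"translation": [-0.003, 0, 0], "turn": [0, 0, 0], "grip": 1},
    {"translation": [0, 0, 0], "turn": [0, 0, 0], "grip": 1},
    {"translation": [0, 0, 0], "turn": [0, 0, 0], "grip": 1},
    {"translation": [0, 0, 0], "turn": [0, 0, 0], "grip": 1},
  ],
)

```text
t: 10.15
ee_pos: [492.4, -81.7, 104.2]
tcp_rot: [[-0.0, 0.254, 0.967], [0.0, 0.967, -0.254], [-1.0, 0.0, -0.0]]
ft_force: [4.5, -0.3, -7.7]
grip_width: 0.277
```

Force is 7.7 N down, which matches a lift of about 15 mm with no slip. Now I move one hole on.

Call:
step_arm(
  motion=[
    {"translation": [0, 0.004, 0], "turn": [0, 0, 0], "grip": 1},
    {"translation": [0, 0.004, 0], "turn": [0, 0, 0], "grip": 1},
    {"translation": [0, 0.004, 0], "turn": [0, 0, 0], "grip": 1},
    {"translation": [0, 0.004, 0], "turn": [0, 0, 0], "grip": 1},
    {"translation": [0, 0.004, 0], "turn": [0, 0, 0], "grip": 1},
    {"translation": [0, 0.004, 0], "turn": [0, 0, 0], "grip": 1},
    {"translation": [0, 0.004, 0], "turn": [0, 0, 0], "grip": 1},
    {"translation": [0, 0.004, 0], "turn": [0, 0, 0], "grip": 1},
    {"translation": [0, 0.004, 0], "turn": [0, 0, 0], "grip": 1},
    {"translation": [0, 0, 0], "turn": [0, 0, 0], "grip": 1},
  ],
)

```text
t: 11.15
ee_pos: [501.6, -46.1, 104.3]
tcp_rot: [[0.0, 0.254, 0.967], [0.001, 0.967, -0.254], [-1.0, 0.001, -0.0]]
ft_force: [4.2, -0.5, -8.9]
grip_width: 0.274
```

Call:
step_arm(
  motion=[
    {"translation": [0, 0, 0], "turn": [0, 0, 0], "grip": 1},
    {"translation": [0, 0, 0], "turn": [0, 0, 0], "grip": 1},
    {"translation": [0, 0, 0], "turn": [0, 0, 0], "grip": 1},
  ],
)

```text
t: 11.45
ee_pos: [501.5, -46.6, 104.3]
tcp_rot: [[0.0, 0.254, 0.967], [0.001, 0.967, -0.254], [-1.0, 0.001, -0.0]]
ft_force: [5.0, 0.5, -8.2]
grip_width: 0.276
```

Moved 36.2 mm. Now I lower the pin.

Call:
step_arm(
  motion=[
    {"translation": [0.003, 0, 0], "turn": [0, 0, 0], "grip": 1},
    {"translation": [0.003, 0, 0], "turn": [0, 0, 0], "grip": 1},
    {"translation": [0.002, 0, 0], "turn": [0, 0, 0], "grip": 1},
    {"translation": [0, 0, 0], "turn": [0, 0, 0], "grip": 1},
    {"translation": [0, 0, 0], "turn": [0, 0, 0], "grip": 1},
  ],
)

```text
t: 11.95
ee_pos: [501.5, -46.9, 96.3]
tcp_rot: [[-0.0, 0.254, 0.967], [0.0, 0.967, -0.254], [-1.0, 0.0, -0.0]]
ft_force: [3.3, 0.9, -6.5]
grip_width: 0.274
```

Call:
step_arm(
  motion=[
    {"translation": [0.003, 0, 0], "turn": [0, 0, 0], "grip": 1},
    {"translation": [0.003, 0, 0], "turn": [0, 0, 0], "grip": 1},
    {"translation": [0.001, 0, 0], "turn": [0, 0, 0], "grip": 1},
    {"translation": [0, 0, 0], "turn": [0, 0, 0], "grip": 1},
    {"translation": [0, 0, 0], "turn": [0, 0, 0], "grip": 1},
    {"translation": [0, 0, 0], "turn": [0, 0, 0], "grip": 1},
  ],
)

```text
t: 12.55
ee_pos: [501.6, -47.0, 89.6]
tcp_rot: [[0.0, 0.254, 0.967], [-0.0, 0.967, -0.254], [-1.0, -0.0, 0.0]]
ft_force: [0.0, 1.8, -1.2]
grip_width: 0.274
```

```bash
python3 - <<'E'
from h import *
s=get_state(); print(s['ee_pos'],s['ft_force'])
f=grab('scene','s3.png'); g=grab('side','d3.png')
c=cv2.resize(f['pixels'][165:275,215:345],None,fx=3,fy=3); d=cv2.resize(g['pixels'][235:345,285:415],None,fx=3,fy=3)
cv2.imwrite('pics/cd3.png',np.hstack([c,d]))
E
```

```text
[501.60150012 -46.95060053  89.55210303] [ 1.69507223e-03  1.76452709e+00 -1.17102934e+00]
```

View pics/cd3.png

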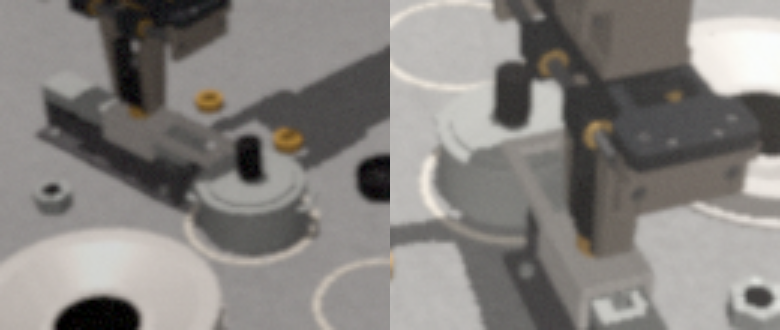

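Both crops show the fork reaching over the lid, the pot still in the ring, and the slide one hole on. TCP height is 89.6 mm, the same as at the grip with the pin home. I press down 1 mm more to make sure the pin is seated.

Call:
step_arm(
  motion=[
    {"translation": [0.001, 0, 0], "turn": [0, 0, 0], "grip": 1},
    {"translation": [0, 0, 0], "turn": [0, 0, 0], "grip": 1},
    {"translation": [0, 0, 0], "turn": [0, 0, 0], "grip": 1},
    {"translation": [0, 0, 0], "turn": [0, 0, 0], "grip": 1},
    {"translation": [0, 0, 0], "turn": [0, 0, 0], "grip": 1},
  ],
)

```text
t: 13.15
ee_pos: [501.7, -47.0, 89.5]
tcp_rot: [[0.0, 0.254, 0.967], [-0.0, 0.967, -0.254], [-1.0, -0.0, 0.0]]
ft_force: [-3.6, 2.5, 6.8]
grip_width: 0.274
```

The knob did not move and the force rose to 6.8 N up, so the pin is at its bottom stop. I hand in the job.

```bash
python3 -c "
from cell import *
print(finish_job())"
```

```text
the job is handed in; nothing more can be done
None
```

I slid the lidded pot by its knob along the bench into the work ring and released it. I then lifted the plunger about 15 mm, moved the slide 36 mm towards the pot, and lowered the pin. I handed in at about 13 s with the plunger knob still held at the 35 N grip setting.

**Last checks**
- **Pin:** the TCP is back at 89.5 mm, the same height as when I gripped the knob with the pin home. A further 1 mm downward command did not move it and raised a 6.8 N reaction, so the pin is on its stop.
- **Slide:** measured travel was about 36 mm.
- **Pot and fork:** the last pictures show the pot upright in the ring with the fork over its lid. I estimate the pot is within about 2–3 mm of the ring's centre.
- **Bystanders:** the nut and both collars look unmoved in the last pictures. The end cap was only partly in that last crop, but no move went near it.

**Disagreements**
- The camera estimates of the ring and knob positions differed from each other by about 2–3 mm, and in one case by up to 8 mm for the pot knob. That single-view case disappeared once I triangulated from two views.
- While the plunger was lifted, a side force of 3–5 N acted on the tool, which I put down to a small sideways offset in the grip.

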